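Tip the salvaged binding posts into the steel tub

ROBOT

A 6-joint arm with a two-finger parallel gripper is mounted at the origin on the work surface. World frame = base frame: x ahead of the robot, y to its left, z up, the work surface at z = 0. Lengths are in m, angles in rad, forces in N, time in s.
With the tool pointing down it reaches from about 0.3 to 0.85 m from the base axis. Payload 4.2 kg.
Tool frame: the origin (TCP) lies on the mounting face of the last link; the fingertips stand 191 mm ahead of it and the grasp point (between the pads) lies 172 mm ahead of it (ctrl.tcp_to_grasp is the distance from the TCP to the grasp point, in m); z points along the fingers, y is the line along which they close (so a half turn about z gives the same grasp; the last joint's range is limited). The gripper opens to 91 mm and grips with 3 to 60 N. Pads are 32 mm wide; open, the fingers measure 118 mm over their backs; the gripper's body (76 mm by 178 mm) begins 60 mm behind the grasp point.
Start: joints at [1.083, 0.32, 1.565, -0, 1.257, -0.02], TCP at [0.259, 0.513, 0.405] pointing down, gripper open.
Joint ranges: [-3.11, 3.11], [-0.84, 2.01], [0.21, 2.61], [-1.34, 4.49], [0.05, 2.63], [-2.56, 2.56]. Speed limits (rad/s): [2.57, 2.57, 3.14, 3.14, 3.14, 3.14].

INTERFACE

Orientations are given as a unit quaternion [x, y, z, w].
In Python, from cell import ctrl gives the robot as it stands.
- The arm moves only by the tool arm_command, never from a script. Its argument "increments" is a list of rows, each a list of 5 numbers: the shift along the tool's x, y, z in mm, then the turn about the tool's z in rad, then the opening in per cent of the stroke, from 0 (shut) to 100 (fully open). In form: [[tx, ty, tz, yaw, grip], ...]. A call has exactly 5 rows; each row is the pose to reach, as a shift and turn from the pose commanded when the call began, along the tool's axes at that moment; what a row does not reach only later rows make up. A row lasts 1/8 s, in which the tool goes at most 62.5 mm and 10.7 degrees, less where a joint would pass 70% of its speed; a pose out of reach is approached as far as the arm can. A call with a gripper value outside its range is refused whole. The fingers move at their own pace and stop on an object; "force" is the grip in N (left out, the last holds). Time passes only in rows, so rows that repeat a pose let the fingers close, or fill a call up. It gives the time, the measured TCP pose, the force, the opening and the grip force at its end, in the units of the state.
- ctrl.get_state(): the state, without advancing time (a new reading comes with each control period).
- ctrl.capture(name): name is "scene" or "side" or "wrist"; returns the picture (480x640x3 uint8, red, green, blue); there is no depth.
- ctrl.camera_model(name): a dict with "camera_matrix" (3x3 intrinsics, pixels), "D" ([k1, k2, p1, p2, k3] as OpenCV has them; the pictures are not rectified), "pose" (4x4, takes a point from camera to world coordinates). Camera axes: x right, y down, z forward; pixel columns grow to the right and rows downward; lengths in m; the calibration is good to about 2 mm. A picture is of the moment at which its call begins: read the wrist's pose just before it. camera_model takes no time and is no camera call; for the wrist camera it gives the pose at the moment of the call.
- ctrl.hand_in(): hands the job in; it is judged then, once.
The state is a dict: "t": time; "qpos": joint angles; "joint_velocities": joint speeds; "tau": joint torques, N m; "tcp_pos": TCP position; "ee_rot": TCP orientation; "ft_force": force on the tool from outside, world axes, zero at the start; "wrist_torque": the same for the moment, N m; "width": finger opening in m; "grip_force": force on a finger pad.
Only numpy, scipy, OpenCV 4.12 (cv2) and the standard library are available. Lean on these libraries where they do the work, as an engineer would, in place of code of your own. Each camera call takes 0.05 s, during which the arm holds its last target. There are 200 camera calls.

TASK

Pick up the small handled tray that holds two brass binding posts, keeping them in it, and hook its open front edge over any side of the rim of the steel tub. With the edge staying at the rim as the pivot, rotate the tray over until both posts have dropped into the tub, then set the empty tray down upright on the table beside the tub and let go.

Things in the scene. Friction and masses are not known exactly. Their poses are not given: they have to be found in the camera images.
- tray_grip (a point): centre of the grip of the tray's upright wooden handle block, 50 mm above the tray's underside; the block is 30 mm (x) by 28 mm (y) and spans 16 to 68 mm above the underside. Axes of the tray: x from the open front edge back to the handle, y across, z up. The rear wall, 33 mm high, ends 15 mm in front of this point; nothing stands beside the block, so grip it from above across its y faces.
- tray_lip (a point): middle of the tray's open front edge, at the centre of a 7 mm round bead that hangs 6 mm below the floor. It is 141.5 mm in front of tray_grip (tray -x) and 44.5 mm below it, 5.5 mm above the underside. Axes of the tray. The runners begin 36.5 mm behind this point: the rim enters the gap between bead and runners, the floor then lies on the rim and the bead is inside the tub.
- tray: the loose tray, an aluminium pan 130 mm long (x) by 100 mm wide (y), about 0.33 kg with posts. Floor 3 mm thick, its lower face 8 mm above the underside, on two rubber runners; walls up to 33 mm high on three sides, no wall in front (-x). Origin at the underside, 61.5 mm behind tray_lip and 80 mm in front of tray_grip. Posts slide out at 35 to 45 degrees of tilt.
- tub: open rectangular steel tub, 150 mm (its x) by 210 mm (its y) outside, 70 mm high, walls and floor 5 mm thick, fixed to the table. Origin at the centre of its underside, z up. It is the only such deep open box on the table.
- post_a: turned brass binding post: a flat head 20 mm in diameter and 5 mm thick with a 12 mm shank, 20 mm tall overall, 25 g. It starts standing on its head on the floor of the tray. Origin at its centre, half-way up; z along the shank, away from the head.
- post_b: second turned brass binding post: a flat head 20 mm in diameter and 5 mm thick with a 12 mm shank, 20 mm tall overall, 25 g. It starts standing on its head on the floor of the tray. Origin at its centre, half-way up; z along the shank, away from the head.
Things that resemble listed ones, but are neither listed nor needed, are in the scene too. Leave any green look-alike of the tray alone.

How it is judged:
On the way, in this order (a step that is already met when the one before it is completed fails the run):
1. the tray, near level and with both posts in it, has its front edge resting on the tub's rim (z of tray_lip in the frame of tub between 0.025 and 0.105 m and ((x of tray_lip in the frame of tub between 0.03 and 0.095 m and y of tray_lip in the frame of tub between -0.095 and 0.095 m) or (x of tray_lip in the frame of tub between -0.095 and -0.03 m and y of tray_lip in the frame of tub between -0.095 and 0.095 m) or (y of tray_lip in the frame of tub between 0.06 and 0.125 m and x of tray_lip in the frame of tub between -0.065 and 0.065 m) or (y of tray_lip in the frame of tub between -0.125 and -0.06 m and x of tray_lip in the frame of tub between -0.065 and 0.065 m)) and contact force between tray and tub above 0.3 N and angle between tray_lip's own z axis and vertical below 0.45 rad and distance between each of post_a, post_b and tray below 0.085 m), for 0.1 s.
2. the tray is rotated over (more than 35 degrees) with its front edge still at the rim, and both posts are in the tub (z of tray_lip in the frame of tub between 0.025 and 0.105 m and ((x of tray_lip in the frame of tub between 0.03 and 0.095 m and y of tray_lip in the frame of tub between -0.095 and 0.095 m) or (x of tray_lip in the frame of tub between -0.095 and -0.03 m and y of tray_lip in the frame of tub between -0.095 and 0.095 m) or (y of tray_lip in the frame of tub between 0.06 and 0.125 m and x of tray_lip in the frame of tub between -0.065 and 0.065 m) or (y of tray_lip in the frame of tub between -0.125 and -0.06 m and x of tray_lip in the frame of tub between -0.065 and 0.065 m)) and angle between tray_lip's own z axis and vertical above 0.61 rad and x of post_a in the frame of tub between -0.075 and 0.075 m and y of post_a in the frame of tub between -0.105 and 0.105 m and z of post_a in the frame of tub between 0 and 0.06 m and x of post_b in the frame of tub between -0.075 and 0.075 m and y of post_b in the frame of tub between -0.105 and 0.105 m and z of post_b in the frame of tub between 0 and 0.06 m), for 0.1 s.
At the end, for the whole second after the job is handed in: both posts lie inside the tub (centres within its walls and at least 10 mm below the rim), and the tray stands at rest, upright within 7 degrees, its underside within 10 mm of the table top, not touching the tub (x of post_a in the frame of tub between -0.075 and 0.075 m and y of post_a in the frame of tub between -0.105 and 0.105 m and z of post_a in the frame of tub between 0 and 0.06 m and x of post_b in the frame of tub between -0.075 and 0.075 m and y of post_b in the frame of tub between -0.105 and 0.105 m and z of post_b in the frame of tub between 0 and 0.06 m and height (world z) of tray between -0.01 and 0.01 m and angle between tray_lip's own z axis and vertical below 0.12 rad and linear speed of tray below 0.02 m/s and contact force between tray and tub below 0.1 N).
It also fails if it takes over 61 s, if anything falls off the work surface, if the arm or the gripper's body presses on something with over 40 N, if the wrist force passes 120 N, or if a joint passes its speed limit or range.

## Working session

There is one attempt and no reset: what is moved stays moved. The work goes in short steps, Python scripts to look and compute and a tool call to move; the robot and the scene stay as the last step left them, time stands still between calls to the robot, and variables do not carry over. Pictures are saved under pics/ and viewed, at most 10 in all, crops included, and the job is handed in when it is done.

Besides the shell and the picture viewer there is one more tool, called after "Request:" in YAML: its name, and indented under it one key for each argument. arm_command: Moves the arm, as the interface text tells. Its arguments: {"type":"object","properties":{"increments":{"type":"array"},"force":{"type":"number"}},"required":["increments"]}

```bash
mkdir -p pics; ls; cat > h.py <<'E'
import numpy as np, cv2
from cell import ctrl
def cap(n,f=None):
    m=ctrl.camera_model(n); im=ctrl.capture(n)
    if f: cv2.imwrite('pics/'+f,im[:,:,::-1])
    return im,m
def ray(m,px):
    p=cv2.undistortPoints(np.array(px,float).reshape(-1,1,2),np.array(m['camera_matrix']),np.array(m['D'])).reshape(-1,2)
    T=np.array(m['pose']); d=np.c_[p,np.ones(len(p))]@T[:3,:3].T
    return T[:3,3],d
def plane(m,px,z):
    o,d=ray(m,px); z=np.broadcast_to(z,len(d)); return o+d*((z-o[2])/d[:,2])[:,None]
E
python3 - <<'E'
from h import *
a,m=cap('scene','scene.png'); b,m2=cap('side','side.png')
s=ctrl.get_state(); print(s['t'],s['tcp_pos'],s['ee_rot'],s['width'],ctrl.tcp_to_grasp)
for k in (m,m2): print(np.round(k['pose'],3).tolist())
E
```

```text
pics
0.1 [0.25921847 0.51309374 0.40402002] [ 2.31761743e-01  9.72772268e-01 -7.58120939e-04 -1.87804850e-04] 0.09086378902057465 0.172
[[-0.876, 0.281, -0.393, 0.895], [0.483, 0.491, -0.725, 0.59], [-0.011, -0.825, -0.565, 0.691], [0.0, 0.0, 0.0, 1.0]]
[[0.68, -0.532, 0.505, -0.308], [-0.733, -0.49, 0.471, -0.898], [-0.003, -0.69, -0.723, 1.159], [0.0, 0.0, 0.0, 1.0]]
```

View pics/scene.png

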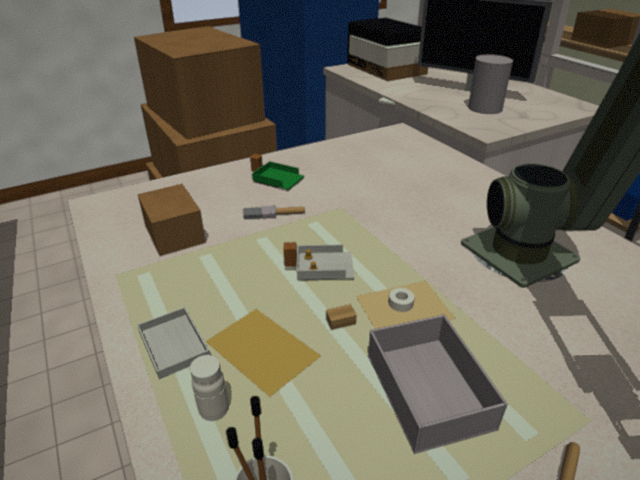

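View pics/side.png

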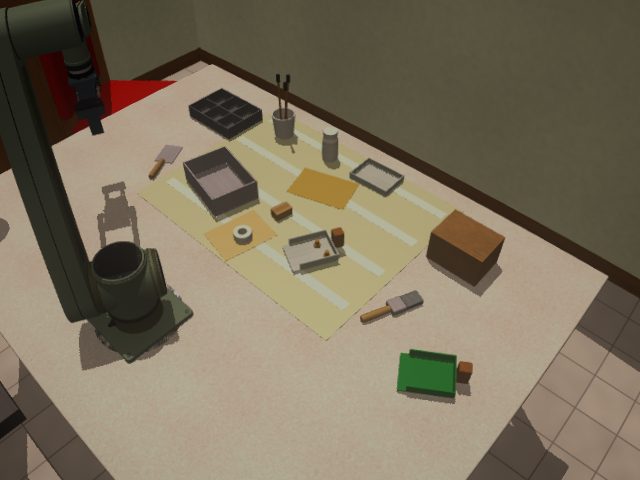

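```bash
python3 - <<'E'
from h import *
a=cv2.imread('pics/scene.png');b=cv2.imread('pics/side.png')
A=cv2.resize(a[230:450,275:515],None,fx=2.5,fy=2.5,interpolation=cv2.INTER_CUBIC)
B=cv2.resize(b[140:280,175:355],None,fx=4,fy=4,interpolation=cv2.INTER_CUBIC)
cv2.imwrite('pics/A.png',A);cv2.imwrite('pics/B.png',B)
E
```

```text
(no output)
```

View pics/A.png

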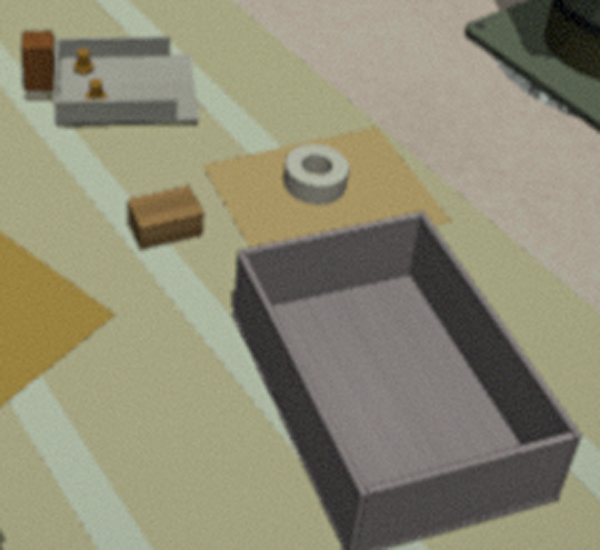

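View pics/B.png

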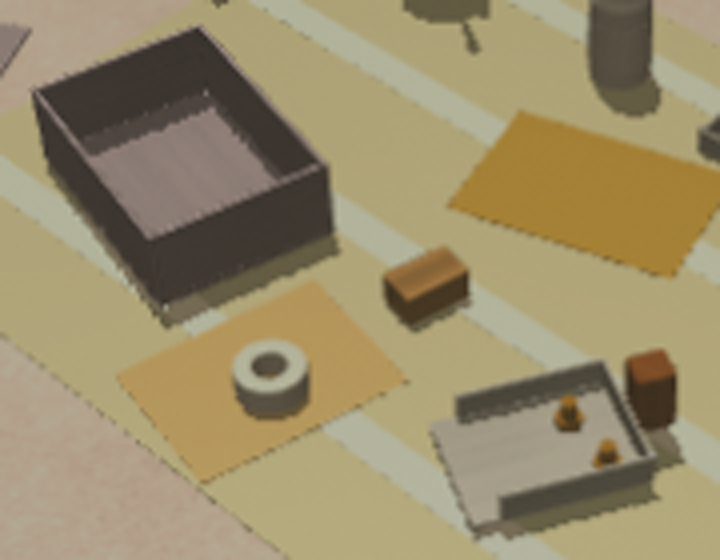

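```bash
python3 - <<'E'
from h import *
ms,md=ctrl.camera_model('scene'),ctrl.camera_model('side')
fa=lambda L:[(x/2.5+275-.3,y/2.5+230-.3) for x,y in L]
fb=lambda L:[(x/4+175-.375,y/4+140-.375) for x,y in L]
for n,z,la,lb in (('rim',.07,[(240,254),(422,215),(578,436),(362,490)],[(34,92),(200,27),(328,165),(150,240)]),
 ('front',.011,[(190,56),(197,122)],[(433,432),(478,533)]),('handle',.068,[(38,36)],[(650,365)]),('brick',.03,[(165,200)],[(426,268)])):
  for m,l in ((ms,fa(la)),(md,fb(lb))):
    P=plane(m,l,z)[:,:2]; print(n,np.round(P,4).tolist())
    if n=='rim': print(' c',P.mean(0).round(4),np.linalg.norm(P-np.roll(P,-1,0),axis=1).round(4),[round(float(np.degrees(np.arctan2(*(np.roll(P,-1,0)-P)[i][::-1]))),1) for i in range(4)])
print(ms['pose'][:3] is None)
E
```

```text
rim [[0.5147, 0.0983], [0.3742, 0.1324], [0.4226, 0.3312], [0.5618, 0.2942]]
 c [0.4683 0.214 ] [0.1447 0.2046 0.144  0.2015] [166.4, 76.3, -14.9, -103.5]
rim [[0.4151, 0.3265], [0.5564, 0.2926], [0.5096, 0.0927], [0.3666, 0.1273]]
 c [0.4619 0.2098] [0.1452 0.2053 0.1472 0.205 ] [-13.5, -103.2, 166.4, 76.3]
front [[0.3699, -0.1923], [0.4188, -0.1038]]
front [[0.4089, -0.1147], [0.3645, -0.2012]]
handle [[0.5171, -0.2214]]
handle [[0.5165, -0.2179]]
brick [[0.5084, -0.0133]]
brick [[0.509, -0.0086]]
False
```

Request:
arm_command:
  increments:
    - [-44, -42, 0, 0, 100]
    - [-88, -84, 0, 0, 100]
    - [-132, -126, 0, 0, 100]
    - [-176, -168, 0, 0, 100]
    - [-220, -210, 0, 0, 100]

```text
t: 0.72
tcp_pos: [0.3611, 0.2247, 0.4046]
ee_rot: [0.231, 0.973, -0.0, 0.0]
ft_force: [1.2, 0.3, -0.1]
width: 0.0913
grip_force: 0.0
```

Request:
arm_command:
  increments:
    - [-44, -42, 0, 0, 100]
    - [-88, -84, 0, 0, 100]
    - [-132, -126, 0, 0, 100]
    - [-176, -168, 0, 0, 100]
    - [-220, -210, 0, 0, 100]

```text
t: 1.35
tcp_pos: [0.4628, -0.0621, 0.4046]
ee_rot: [0.232, 0.973, 0.0, 0.0]
ft_force: [1.1, 0.4, -0.1]
width: 0.0912
grip_force: 0.0
```

Request:
arm_command:
  increments:
    - [-40, -40, 0, 0, 100]
    - [-80, -80, 0, 0, 100]
    - [-100, -110, 0, 0, 100]
    - [-100, -110, 0, 0, 100]
    - [-100, -110, 0, 0, 100]

```text
t: 1.98
tcp_pos: [0.502, -0.2029, 0.4043]
ee_rot: [0.232, 0.973, 0.0, -0.001]
ft_force: [-0.1, 0.8, -0.6]
width: 0.0909
grip_force: 0.0
```

```bash
python3 - <<'E'
from h import *
s=ctrl.get_state(); print(s['t'],s['tcp_pos'],s['ee_rot'],s['qpos'])
a,m=cap('wrist','w1.png'); print(np.round(m['pose'],3).tolist())
E
```

```text
1.975 [ 0.50203131 -0.20291269  0.40427905] [ 2.31862484e-01  9.72748253e-01  4.40373012e-04 -6.55758796e-04] [-4.05519183e-01  2.67560794e-01  1.64084685e+00  6.82144420e-04
  1.23462768e+00 -1.50855703e+00]
[[0.452, 0.863, 0.226, 0.438], [0.892, -0.437, -0.114, -0.171], [0.0, 0.253, -0.967, 0.384], [0.0, 0.0, 0.0, 1.0]]
```

View pics/w1.png

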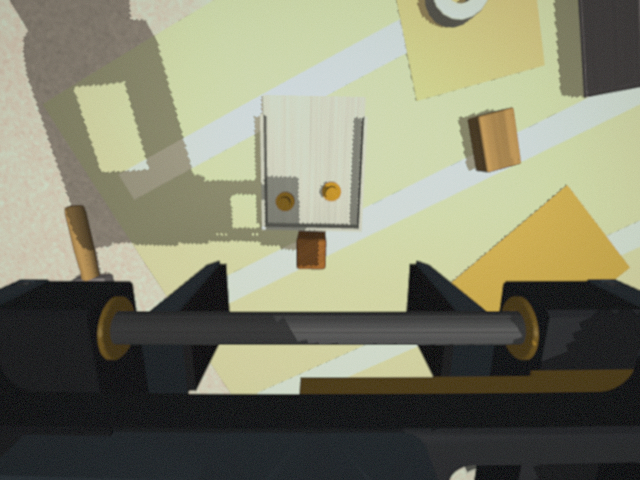

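```bash
python3 - <<'E'
from h import *
a=cv2.imread('pics/w1.png'); m=ctrl.camera_model('wrist')
for r in range(226,276,2): print(r,a[r,312].tolist(),end=' ')
hsv=cv2.cvtColor(a,cv2.COLOR_BGR2HSV)
k=((hsv[...,0]<14)&(hsv[...,1]>110)&(hsv[...,2]>40)).astype(np.uint8); k[:222]=0;k[280:]=0;k[:,:285]=0;k[:,340:]=0
for r in range(228,274,3):
  x=np.where(k[r])[0]; print(r,x.min() if len(x) else 0,x.max() if len(x) else 0,end='; ')
f=[(263,97),(365,97)]
print(plane(m,f,.011),plane(m,[(312,250),(312,269),(297.5,269),(326.5,269)],.068))
c=cv2.resize(a[85:285,245:385],None,fx=3,fy=3,interpolation=cv2.INTER_CUBIC); cv2.imwrite('pics/w1c.png',c)
E
```

```text
226 [88, 96, 94] 228 [161, 177, 176] 230 [141, 156, 157] 232 [37, 52, 68] 234 [22, 40, 63] 236 [19, 41, 61] 238 [25, 45, 69] 240 [27, 60, 88] 242 [32, 69, 99] 244 [35, 69, 101] 246 [36, 70, 103] 248 [40, 69, 104] 250 [35, 69, 99] 252 [32, 66, 99] 254 [33, 63, 95] 256 [36, 65, 99] 258 [32, 63, 97] 260 [31, 62, 94] 262 [26, 61, 93] 264 [30, 66, 103] 266 [40, 91, 141] 268 [72, 112, 149] 270 [148, 192, 191] 272 [164, 213, 209] 274 [164, 212, 209] 228 0 0; 231 0 0; 234 300 318; 237 298 324; 240 298 324; 243 301 325; 246 298 316; 249 312 313; 252 324 324; 255 303 310; 258 0 0; 261 304 312; 264 300 317; 267 0 0; 270 0 0; 273 0 0; [[ 0.36970967 -0.19557786  0.011     ]
 [ 0.41462834 -0.10675513  0.011     ]] [[ 0.51545202 -0.21532343  0.068     ]
 [ 0.53179268 -0.22366549  0.068     ]
 [ 0.52571387 -0.23569077  0.068     ]
 [ 0.53787281 -0.21164182  0.068     ]]
```

View pics/w1c.png

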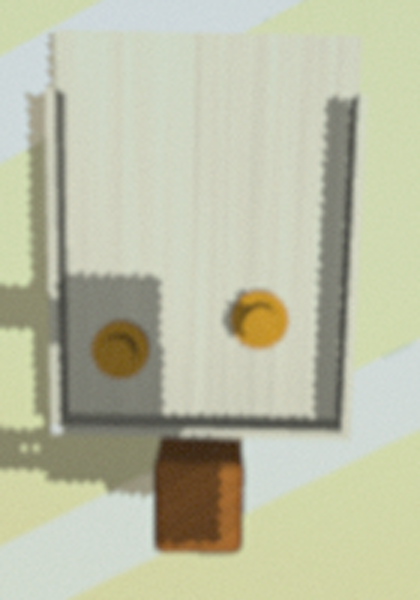

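```bash
python3 - <<'E'
from h import *
m=ctrl.camera_model('wrist'); s=ctrl.get_state()
f=plane(m,[(263.3,96),(364.3,97.3)],.011)[:,:2]; h=plane(m,[(311.2,254.2),(311.2,240),(311.2,268.5)],.068)[:,:2]
c=f.mean(0); d=h[0]-c; e=f[1]-f[0]
print(f,h,'len',np.hypot(*d),np.hypot(*(h[1]-h[2])),'ang',np.degrees(np.arctan2(d[1],d[0])),np.degrees(np.arctan2(e[1],e[0]))-90)
q=s['ee_rot']; from scipy.spatial.transform import Rotation as R
M=R.from_quat(q).as_matrix(); g=np.array(s['tcp_pos'])+.172*M[:,2]
print('tool xy ang',np.degrees(np.arctan2(M[1,0],M[0,0])),np.degrees(np.arctan2(M[1,1],M[0,1])),'g',g)
print((np.r_[h[0],.055]-g)@M*1000)
E
```

```text
[[ 0.36903821 -0.19487362]
 [ 0.41457105 -0.10748271]] [[ 0.51869266 -0.21780319]
 [ 0.50670637 -0.21167587]
 [ 0.53102138 -0.22410603]] len 0.14331596720185485 0.02730803778793842 ang -27.70258939182859 -27.520631629409195
tool xy ang 153.23518983179022 63.23516180464061 g [ 0.50192903 -0.20234137  0.2324868 ]
[-22.11179098  -6.34112256 177.46129745]
```

Request:
arm_command:
  increments:
    - [-22, -6, 0, 0.015, 100]
    - [-23, -6, 50, 0.015, 100]
    - [-23, -6, 100, 0.015, 100]
    - [-23, -6, 150, 0.015, 100]
    - [-23, -6, 165, 0.015, 100]
  force: 40

```text
t: 2.65
tcp_pos: [0.5192, -0.2174, 0.2373]
ee_rot: [0.238, 0.971, 0.001, -0.003]
ft_force: [0.6, 0.8, -0.0]
width: 0.0915
grip_force: 0.0
```

Request:
arm_command:
  increments:
    - [0, 0, 6, 0, 100]
    - [0, 0, 12, 0, 100]
    - [0, 0, 12, 0, 20]
    - [0, 0, 12, 0, 10]
    - [0, 0, 12, 0, 10]
  force: 40

```text
t: 3.28
tcp_pos: [0.5202, -0.2192, 0.2284]
ee_rot: [0.239, 0.971, -0.0, 0.001]
ft_force: [-1.4, -0.3, 0.2]
width: 0.0643
grip_force: 0.0
```

Request:
arm_command:
  increments:
    - [0, 0, 0, 0, 10]
    - [0, 0, 0, 0, 10]
    - [0, 0, 0, 0, 10]
    - [0, 0, -5, 0, 10]
    - [0, 0, -10, 0, 10]
  force: 50

```text
t: 3.9
tcp_pos: [0.52, -0.219, 0.2376]
ee_rot: [0.239, 0.971, 0.0, -0.0]
ft_force: [-0.1, 0.2, -4.1]
width: 0.0278
grip_force: 50.0
```

```bash
python3 - <<'E'
from h import *
s=ctrl.get_state(); print(s['t'],s['tcp_pos'],s['width'],s['grip_force'],s['ft_force'],s['wrist_torque'])
a,m=cap('wrist'); b,m=cap('side')
cv2.imwrite('pics/x1.png',np.hstack([cv2.resize(a,(400,300)),cv2.resize(b[200:300,260:400],(400,300))])[:,:,::-1])
E
```

```text
3.9 [ 0.51997521 -0.2189882   0.23760222] 0.027794154043008168 49.99874174594879 [-0.05032172  0.16297404 -4.13353469] [-0.09011059 -0.20300947  0.02482714]
```

View pics/x1.png

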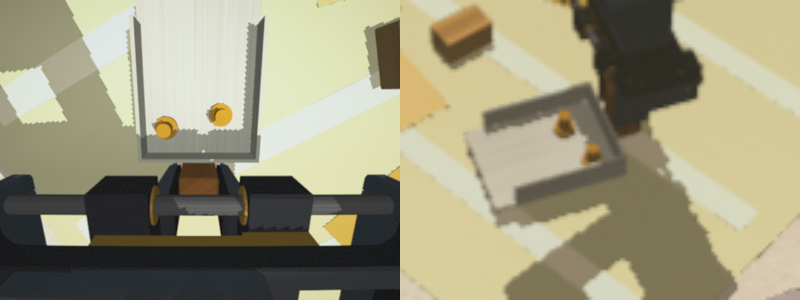

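Request:
arm_command:
  increments:
    - [0, 0, -15, 0, 10]
    - [8, 6, -40, 0, 10]
    - [30, 22, -70, 0, 10]
    - [60, 43, -95, 0, 10]
    - [90, 64, -105, 0, 10]
  force: 50

```text
t: 4.62
tcp_pos: [0.4698, -0.1198, 0.3452]
ee_rot: [0.239, 0.971, 0.0, 0.002]
ft_force: [0.1, 0.3, -3.3]
width: 0.0276
grip_force: 50.0
```

Request:
arm_command:
  increments:
    - [28, 20, 0, 0.05, 10]
    - [56, 40, 0, 0.13, 10]
    - [80, 57, 0, 0.22, 10]
    - [98, 70, 0, 0.31, 10]
    - [104, 74, 0, 0.4, 10]

```text
t: 5.25
tcp_pos: [0.4113, -0.0058, 0.3436]
ee_rot: [0.428, 0.904, 0.0, 0.0]
ft_force: [0.3, -0.5, -3.7]
width: 0.0278
grip_force: 50.0
```

Request:
arm_command:
  increments:
    - [0, 0, 0, 0.1, 10]
    - [0, 0, 0, 0.2, 10]
    - [0, 0, 0, 0.3, 10]
    - [0, 0, 0, 0.4, 10]
    - [0, 0, 0, 0.5, 10]

```text
t: 5.88
tcp_pos: [0.412, -0.0068, 0.3436]
ee_rot: [0.639, 0.769, 0.0, 0.0]
ft_force: [0.5, -0.0, -4.0]
width: 0.0277
grip_force: 50.0
```

Request:
arm_command:
  increments:
    - [0, 0, 0, 0.1, 10]
    - [0, 0, 0, 0.2, 10]
    - [0, 0, 0, 0.3, 10]
    - [0, 0, 0, 0.38, 10]
    - [0, 0, 0, 0.426, 10]

```text
t: 6.5
tcp_pos: [0.412, -0.0068, 0.3435]
ee_rot: [0.787, 0.618, -0.0, 0.0]
ft_force: [-0.3, 0.2, -4.1]
width: 0.0275
grip_force: 50.0
```

```bash
python3 - <<'E'
from h import *
s=ctrl.get_state(); print(s['t'],s['tcp_pos'],s['ee_rot'],s['width'],s['grip_force'],s['ft_force'],s['wrist_torque'])
q=s['ee_rot'];print(np.degrees(2*np.arctan2(q[1],q[0]))-90)
a,m=cap('wrist'); b,m=cap('side')
cv2.imwrite('pics/w2.png',a[:,:,::-1])
cv2.imwrite('pics/x2.png',np.hstack([cv2.resize(a,(400,300)),cv2.resize(b[120:300,150:390],(400,300))])[:,:,::-1])
E
```

```text
6.5 [ 0.4119854  -0.00680309  0.34348291] [ 7.86504418e-01  6.17584622e-01 -1.95347989e-05  1.87488608e-04] 0.02751831339256452 49.99791741371155 [-0.33894443  0.18951498 -4.09676061] [-0.25358184  0.11384984 -0.02302527]
-13.720069368524435
```

View pics/x2.png

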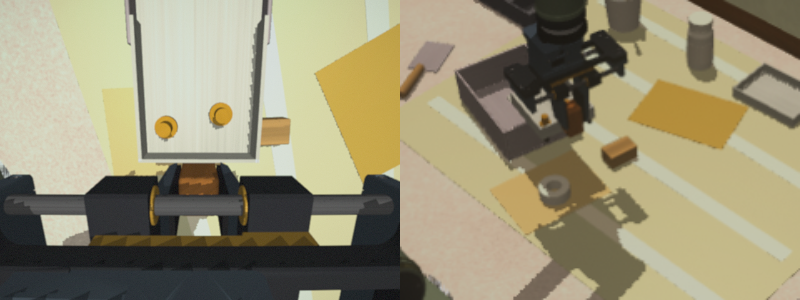

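Request:
arm_command:
  increments:
    - [0, 0, 15, 0, 10]
    - [0, 0, 30, 0, 10]
    - [0, 0, 42, 0, 10]
    - [0, 0, 48, 0, 10]
    - [0, 0, 48, 0, 10]

```text
t: 7.22
tcp_pos: [0.4123, -0.0068, 0.2946]
ee_rot: [0.786, 0.618, -0.0, -0.0]
ft_force: [0.7, 0.0, -3.6]
width: 0.0276
grip_force: 50.0
```

Request:
arm_command:
  increments:
    - [0, 0, 1, 0, 10]
    - [0, 0, 2, 0, 10]
    - [0, 0, 3, 0, 10]
    - [0, 0, 4, 0, 10]
    - [0, 0, 4, 0, 10]

```text
t: 7.85
tcp_pos: [0.4125, -0.0069, 0.2915]
ee_rot: [0.786, 0.618, 0.0, 0.0]
ft_force: [-1.3, -3.6, 4.7]
width: 0.0278
grip_force: 50.0
```

```bash
python3 - <<'E'
from h import *
s=ctrl.get_state(); print(s['t'],s['tcp_pos'],s['ft_force'],s['wrist_torque'])
m=ctrl.camera_model('scene')
b,m=cap('scene'); cv2.imwrite('pics/s3.png',b[:,:,::-1])
a,m=cap('side'); cv2.imwrite('pics/d3.png',a[:,:,::-1])
E
```

```text
7.85 [ 0.41252732 -0.00693628  0.29152426] [-1.27401673 -3.55499556  4.65713498] [0.08127832 0.40370368 0.11219802]
```

Request:
arm_command:
  increments:
    - [0, 0, 0, 0, 10]
    - [0, 0, 0, 0, 10]
    - [2, 0, -5, 0, 10]
    - [5, 0, -10, 0, 10]
    - [5, 0, -10, 0, 10]
  force: 8

```text
t: 8.57
tcp_pos: [0.4136, -0.0015, 0.3011]
ee_rot: [0.786, 0.618, 0.0, -0.0]
ft_force: [0.2, 0.7, -2.0]
width: 0.0281
grip_force: 8.0
```

```bash
cat > st.py <<'E'
from h import *
import sys
s=ctrl.get_state(); print(s['t'],s['tcp_pos'],s['width'],s['grip_force'],s['ft_force'],s['wrist_torque'])
if len(sys.argv)>1:
    n=sys.argv[1]
    for c in ('scene','side','wrist'): cap(c,n+c+'.png')
E
python3 st.py t1
```

```text
8.575 [ 0.4136401  -0.00152305  0.30110796] 0.02806457463669692 7.999976277351379 [ 0.18277407  0.68256861 -2.01513038] [0.13525025 0.127248   0.04008609]
```

Request:
arm_command:
  increments:
    - [5, 0, -10, 0, 10]
    - [11, 0, -20, 0, 10]
    - [19, 0, -29, 0, 10]
    - [27, 0, -37, 0, 10]
    - [27, 0, -37, 0, 10]

```text
t: 9.35
tcp_pos: [0.4204, 0.025, 0.3387]
ee_rot: [0.786, 0.618, 0.001, 0.001]
ft_force: [1.2, -1.2, -2.1]
width: 0.0276
grip_force: 8.0
```

```bash
python3 st.py t2; python3 - <<'E'
from h import *
w=[cv2.imread(f'pics/{n}.png') for n in ('t1wrist','t2wrist')]
s=cv2.imread('pics/t2scene.png')[200:430,320:560]; d=cv2.imread('pics/t2side.png')[110:290,150:390]
r=lambda i:cv2.resize(i,(400,300),interpolation=cv2.INTER_CUBIC)
cv2.imwrite('pics/x3.png',np.vstack([np.hstack([r(w[0]),r(w[1])]),np.hstack([r(s),r(d)])]))
E
```

```text
9.35 [0.42040388 0.02500089 0.33866657] 0.027589540695399286 8.00014927983284 [ 1.20286621 -1.21379963 -2.14494424] [ 0.00399266 -0.12164334 -0.06504657]
```

View pics/x3.png

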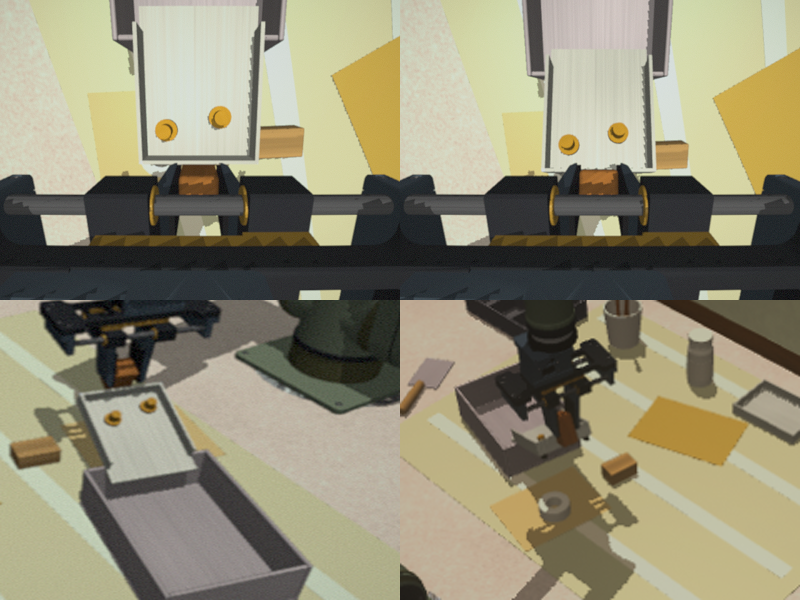

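Request:
arm_command:
  increments:
    - [7, 0, -7, 0, 10]
    - [15, 0, -13, 0, 10]
    - [23, 0, -18, 0, 10]
    - [31, 0, -22, 0, 10]
    - [38, 0, -26, 0, 10]

```text
t: 10.12
tcp_pos: [0.4289, 0.0619, 0.3639]
ee_rot: [0.786, 0.618, -0.0, -0.0]
ft_force: [-0.0, 0.6, -4.1]
width: 0.0278
grip_force: 8.0
```

Request:
arm_command:
  increments:
    - [0, 0, 0, 0, 10]
    - [5, 0, -2, 0, 10]
    - [11, 0, -4, 0, 10]
    - [17, 0, -6, 0, 10]
    - [22, 0, -7, 0, 10]

```text
t: 10.75
tcp_pos: [0.4342, 0.0831, 0.371]
ee_rot: [0.786, 0.618, 0.0, 0.0]
ft_force: [0.2, 0.9, -3.2]
width: 0.0279
grip_force: 8.0
```

```bash
python3 st.py t3; python3 - <<'E'
from h import *
for n in ('t2','t3'):
  for c in ('wrist','scene'):
    a=cv2.imread(f'pics/{n}{c}.png'); h=cv2.cvtColor(a,cv2.COLOR_BGR2HSV)
    k=cv2.inRange(h,(10,170,110),(25,255,255))
    N,_,st,ce=cv2.connectedComponentsWithStats(k)
    print(n,c,[(st[i,4].item(),ce[i].round().tolist()) for i in range(1,N) if 30<st[i,4]<3000])
E
```

```text
10.75 [0.43418858 0.08307645 0.37095047] 0.027862626579322904 7.999667376279831 [ 0.2130868   0.89331366 -3.21722914] [-0.19765276  0.06251976  0.00680711]
t2 wrist [(663, [349.0, 212.0]), (702, [270.0, 231.0]), (1029, [315.0, 283.0]), (100, [243.0, 315.0]), (89, [392.0, 315.0]), (99, [242.0, 348.0]), (51, [392.0, 352.0])]
t2 scene [(37, [387.0, 290.0])]
t3 wrist [(256, [284.0, 91.0]), (246, [338.0, 93.0]), (1147, [315.0, 280.0]), (107, [243.0, 315.0]), (74, [392.0, 312.0]), (94, [243.0, 348.0]), (87, [393.0, 350.0])]
t3 scene [(43, [411.0, 262.0]), (47, [440.0, 375.0]), (52, [415.0, 380.0])]
```

```bash
python3 - <<'E'
from h import *
m=ctrl.camera_model('wrist'); o=(np.array([.4652,.212])); u=np.array([np.cos(np.radians(76.4)),np.sin(np.radians(76.4))]); v=np.array([u[1],-u[0]])
P=plane(m,[(284,91),(338,93)],.015)[:,:2]-o; print('posts tub xy',[(p@v,p@u) for p in P])
P=plane(ctrl.camera_model('scene'),[(440,375),(415,380)],.015)[:,:2]-o; print([(p@v,p@u) for p in P])
a=cv2.imread('pics/t3wrist.png')
for c in (300,330): print(c,[(r,a[r,c].tolist()) for r in range(100,250,6)])
s=ctrl.get_state(); G=np.array(s['tcp_pos'])-[0,0,.172]
for r in range(130,231,10):
  cc,d=ray(m,[(315,r)]); d=d[0]/np.linalg.norm(d[0]); w=cc-G; b=w@d; D=b*b-(w@w-.152**2)
  if D<0: print(r,'no');continue
  X=cc+d*(-b+D**.5); L=X-G; al=np.degrees(np.arctan2(-L[2],L[:2]@u))
  print(r,X.round(3),'tub y',((X[:2]-o)@u).round(3),'tilt',(al-np.degrees(np.arctan2(50.9,143.3))).round(1))
E
```

```text
posts tub xy [(np.float64(-0.02939226626004979), np.float64(-0.012591789868153277)), (np.float64(0.01779315193748145), np.float64(-0.014286655756374764))]
[(np.float64(-0.027276415845615683), np.float64(-0.013706852460531735)), (np.float64(0.020018599767291544), np.float64(-0.016048697028337493))]
300 [(100, [196, 200, 211]), (106, [195, 199, 211]), (112, [195, 199, 209]), (118, [196, 201, 211]), (124, [196, 198, 209]), (130, [191, 197, 208]), (136, [182, 201, 200]), (142, [182, 201, 201]), (148, [183, 200, 199]), (154, [182, 200, 199]), (160, [180, 197, 198]), (166, [178, 198, 198]), (172, [182, 198, 197]), (178, [182, 198, 199]), (184, [180, 198, 196]), (190, [183, 200, 200]), (196, [181, 203, 201]), (202, [182, 200, 200]), (208, [184, 200, 199]), (214, [182, 200, 201]), (220, [183, 201, 201]), (226, [185, 205, 201]), (232, [185, 203, 201]), (238, [184, 202, 201]), (244, [185, 203, 202])]
330 [(100, [42, 119, 156]), (106, [27, 59, 79]), (112, [156, 161, 168]), (118, [197, 200, 213]), (124, [196, 201, 212]), (130, [195, 200, 212]), (136, [176, 193, 193]), (142, [176, 195, 192]), (14
[... 219 characters left out ...]
[182, 200, 200]), (208, [185, 201, 200]), (214, [184, 202, 201]), (220, [185, 203, 201]), (226, [182, 201, 200]), (232, [183, 203, 201]), (238, [182, 201, 201]), (244, [182, 199, 199])]
130 [0.452 0.166 0.073] tub y -0.048 tilt 36.6
140 [0.45  0.159 0.068] tub y -0.055 tilt 39.7
150 [0.448 0.152 0.064] tub y -0.063 tilt 42.9
160 [0.447 0.144 0.06 ] tub y -0.07 tilt 46.1
170 [0.445 0.137 0.057] tub y -0.078 tilt 49.4
180 [0.443 0.129 0.054] tub y -0.086 tilt 52.7
190 [0.441 0.12  0.052] tub y -0.095 tilt 56.0
200 [0.439 0.112 0.05 ] tub y -0.103 tilt 59.3
210 [0.437 0.104 0.048] tub y -0.112 tilt 62.6
220 [0.434 0.095 0.047] tub y -0.121 tilt 66.0
230 [0.432 0.086 0.047] tub y -0.13 tilt 69.3
```

Request:
arm_command:
  increments:
    - [-10, 0, 5, 0, 10]
    - [-20, 0, 11, 0, 10]
    - [-30, 0, 18, 0, 10]
    - [-30, 0, 18, 0, 10]
    - [-30, 0, 18, 0, 10]

```text
t: 11.52
tcp_pos: [0.427, 0.0533, 0.3527]
ee_rot: [0.786, 0.618, -0.0, -0.0]
ft_force: [-0.7, 1.1, -2.6]
width: 0.028
grip_force: 8.0
```

```bash
cat > lip.py <<'E'
from h import *
import sys
u=np.array([np.cos(np.radians(76.4)),np.sin(np.radians(76.4))]);o=np.array([.4652,.212])
s=ctrl.get_state(); a,m=cap('wrist',sys.argv[1]+'.png'); print(s['t'],s['tcp_pos'],s['ft_force'],s['wrist_torque'],s['grip_force'])
G=np.array(s['tcp_pos'])-[0,0,.172]
f=a[:,:,0].astype(int)-a[:,:,1]   # red-green: tub floor >6, tray floor <4
col=np.median(f[:,295:335],axis=1); col=cv2.blur(col.reshape(-1,1),(1,5)).ravel()
print('r-g',{r:int(col[r]) for r in range(20,236,8)})
for r in range(40,231,10):
  cc,d=ray(m,[(315,r)]); d=d[0]/np.linalg.norm(d[0]); w=cc-G; b=w@d; D=b*b-(w@w-.152**2)
  if D<0: continue
  X=cc+d*(-b+D**.5); L=X-G; al=np.degrees(np.arctan2(-L[2],L[:2]@u))
  print(r,'z',X[2].round(3),'tub y',((X[:2]-o)@u).round(3),'tilt',(al-np.degrees(np.arctan2(50.9,143.3))).round(1))
E
python3 lip.py t4
```

```text
11.525 [0.42695877 0.05325643 0.3526718 ] [-0.65948335  1.10762353 -2.60186589] [-0.10662148  0.07975938  0.00902921] 7.99928292632103
r-g {20: 10, 28: 10, 36: 10, 44: 10, 52: 10, 60: 10, 68: 10, 76: 10, 84: 10, 92: 10, 100: 10, 108: 10, 116: 5, 124: 0, 132: -1, 140: -1, 148: 0, 156: 0, 164: -1, 172: -1, 180: 0, 188: 0, 196: -1, 204: -1, 212: 0, 220: 0, 228: -1}
40 z 0.105 tub y -0.031 tilt 10.3
50 z 0.099 tub y -0.035 tilt 13.0
60 z 0.093 tub y -0.039 tilt 15.8
70 z 0.087 tub y -0.044 tilt 18.6
80 z 0.081 tub y -0.049 tilt 21.5
90 z 0.075 tub y -0.054 tilt 24.4
100 z 0.07 tub y -0.06 tilt 27.4
110 z 0.064 tub y -0.066 tilt 30.4
120 z 0.059 tub y -0.072 tilt 33.5
130 z 0.054 tub y -0.079 tilt 36.6
140 z 0.05 tub y -0.086 tilt 39.7
150 z 0.046 tub y -0.093 tilt 42.9
160 z 0.042 tub y -0.101 tilt 46.1
170 z 0.039 tub y -0.109 tilt 49.4
180 z 0.036 tub y -0.117 tilt 52.7
190 z 0.034 tub y -0.125 tilt 56.0
200 z 0.032 tub y -0.134 tilt 59.3
210 z 0.03 tub y -0.143 tilt 62.6
220 z 0.029 tub y -0.151 tilt 66.0
230 z 0.029 tub y -0.16 tilt 69.3
```

Request:
arm_command:
  increments:
    - [0, 0, -8, 0, 10]
    - [0, 0, -14, 0, 10]
    - [0, 0, -14, 0, 10]
    - [0, 0, -8, 0, 10]
    - [0, 0, -14, 0, 10]
  force: 5.5

```text
t: 12.2
tcp_pos: [0.4265, 0.0535, 0.3658]
ee_rot: [0.786, 0.618, -0.001, -0.001]
ft_force: [-0.4, -0.5, -2.9]
width: 0.0283
grip_force: 5.5
```

```bash
python3 lip.py t5|grep -v '^[42]0'
```

```text
12.2 [0.42649935 0.05346343 0.36584161] [-0.38093366 -0.50325885 -2.88458602] [-0.19399437  0.07843033 -0.00661503] 5.500005483627319
r-g {20: 10, 28: 10, 36: 10, 44: 10, 52: 10, 60: 10, 68: 10, 76: 10, 84: 10, 92: 10, 100: 10, 108: 10, 116: 10, 124: 10, 132: 3, 140: 0, 148: -1, 156: -1, 164: 0, 172: 0, 180: -1, 188: -1, 196: 0, 204: 0, 212: -1, 220: -1, 228: 0}
50 z 0.112 tub y -0.035 tilt 13.2
60 z 0.106 tub y -0.039 tilt 15.9
70 z 0.1 tub y -0.044 tilt 18.8
80 z 0.094 tub y -0.049 tilt 21.6
90 z 0.088 tub y -0.054 tilt 24.6
100 z 0.083 tub y -0.06 tilt 27.5
110 z 0.077 tub y -0.066 tilt 30.6
120 z 0.072 tub y -0.072 tilt 33.6
130 z 0.067 tub y -0.079 tilt 36.7
140 z 0.063 tub y -0.086 tilt 39.9
150 z 0.059 tub y -0.093 tilt 43.0
160 z 0.055 tub y -0.101 tilt 46.3
170 z 0.052 tub y -0.109 tilt 49.5
180 z 0.049 tub y -0.117 tilt 52.8
190 z 0.047 tub y -0.126 tilt 56.1
210 z 0.043 tub y -0.143 tilt 62.7
220 z 0.042 tub y -0.152 tilt 66.1
230 z 0.042 tub y -0.161 tilt 69.5
```

Request:
arm_command:
  increments:
    - [2, 0, 0, 0, 10]
    - [4, 0, -6, 0, 10]
    - [6, 0, 0, 0, 10]
    - [8, 0, -8, 0, 10]
    - [8, 0, -8, 0, 10]
  force: 4

```text
t: 12.88
tcp_pos: [0.4291, 0.0614, 0.3754]
ee_rot: [0.786, 0.618, 0.001, 0.0]
ft_force: [0.6, 0.1, -2.2]
width: 0.0281
grip_force: 4.0
```

```bash
python3 lip.py t6|grep -v '^[42]0'
```

```text
12.875 [0.4291043  0.06143269 0.37535151] [ 0.55206586  0.08828195 -2.1676062 ] [ 0.0038422   0.02246687 -0.06447331] 3.999987915158272
r-g {20: 10, 28: 9, 36: 9, 44: 9, 52: 9, 60: 9, 68: 10, 76: 10, 84: 10, 92: 10, 100: 10, 108: 10, 116: 10, 124: 10, 132: 10, 140: 10, 148: 9, 156: -1, 164: 0, 172: 0, 180: 0, 188: 0, 196: 0, 204: 0, 212: 0, 220: 0, 228: -1}
50 z 0.122 tub y -0.027 tilt 13.0
60 z 0.116 tub y -0.031 tilt 15.7
70 z 0.11 tub y -0.035 tilt 18.6
80 z 0.104 tub y -0.04 tilt 21.5
90 z 0.098 tub y -0.045 tilt 24.4
100 z 0.092 tub y -0.051 tilt 27.3
110 z 0.087 tub y -0.057 tilt 30.4
120 z 0.082 tub y -0.063 tilt 33.4
130 z 0.077 tub y -0.07 tilt 36.5
140 z 0.073 tub y -0.077 tilt 39.7
150 z 0.069 tub y -0.084 tilt 42.9
160 z 0.065 tub y -0.092 tilt 46.1
170 z 0.062 tub y -0.1 tilt 49.3
180 z 0.059 tub y -0.108 tilt 52.6
190 z 0.056 tub y -0.117 tilt 55.9
210 z 0.053 tub y -0.134 tilt 62.6
220 z 0.052 tub y -0.143 tilt 65.9
230 z 0.051 tub y -0.152 tilt 69.3
```

Request:
arm_command:
  increments:
    - [0, 0, 5, 0, 10]
    - [-5, 0, 11, 0, 10]
    - [-10, 0, 16, 0, 10]
    - [-20, 0, 22, 0, 10]
    - [-30, 0, 29, 0, 10]
  force: 8

```text
t: 13.55
tcp_pos: [0.4215, 0.0315, 0.3451]
ee_rot: [0.786, 0.618, 0.0, -0.0]
ft_force: [0.9, 1.5, -2.8]
width: 0.0279
grip_force: 8.0
```

Request:
arm_command:
  increments:
    - [-8, 0, 8, 0, 10]
    - [-16, 0, 16, 0, 10]
    - [-23, 0, 25, 0, 10]
    - [-30, 0, 34, 0, 10]
    - [-35, 0, 44, 0, 10]

```text
t: 14.18
tcp_pos: [0.4134, -0.0024, 0.3012]
ee_rot: [0.786, 0.618, -0.0, 0.0]
ft_force: [1.6, 1.3, -1.3]
width: 0.0278
grip_force: 8.0
```

```bash
python3 lip.py t7|head -2
```

```text
14.175 [ 0.41343491 -0.00238387  0.30115121] [ 1.5609208   1.27859985 -1.25832676] [0.18118517 0.00607115 0.00338269] 8.00011083483696
r-g {20: -6, 28: -5, 36: -5, 44: -5, 52: -5, 60: -5, 68: -5, 76: -6, 84: -5, 92: -5, 100: -6, 108: -6, 116: -6, 124: -6, 132: -6, 140: -6, 148: -5, 156: -5, 164: -5, 172: -4, 180: -4, 188: -2, 196: -2, 204: -1, 212: -1, 220: -1, 228: -1}
```

Request:
arm_command:
  increments:
    - [-2, 0, 5, 0, 10]
    - [-5, 0, 9, 0, 10]
    - [-5, 0, 12, 0, 10]
    - [-5, 0, 14, 0, 10]
    - [-5, 0, 14, 0, 10]

```text
t: 14.85
tcp_pos: [0.4124, -0.0068, 0.2877]
ee_rot: [0.786, 0.618, 0.0, 0.0]
ft_force: [-0.2, -1.2, -2.4]
width: 0.0281
grip_force: 8.0
```

Request:
arm_command:
  increments:
    - [0, 0, 0, 0, 10]
    - [0, 0, 0, 0, 10]
    - [0, 0, -10, 0, 10]
    - [0, 0, -25, 0, 10]
    - [0, 0, -45, 0, 10]
  force: 40

```text
t: 15.48
tcp_pos: [0.4121, -0.0066, 0.3334]
ee_rot: [0.786, 0.618, -0.0, -0.0]
ft_force: [-0.6, 0.0, -3.1]
width: 0.0276
grip_force: 40.0
```

```bash
python3 st.py t8; python3 - <<'E'
from h import *
w=[cv2.imread(f'pics/t8{n}.png') for n in ('wrist','scene','side')]
r=lambda i:cv2.resize(i,(400,300),interpolation=cv2.INTER_CUBIC)
a=w[0]; print([(r_,a[r_,315].tolist()) for r_ in list(range(0,40,6))+list(range(200,276,5))])
h=cv2.cvtColor(w[1],cv2.COLOR_BGR2HSV); k=cv2.inRange(h,(10,170,110),(25,255,255))
N,_,st,ce=cv2.connectedComponentsWithStats(k); print([(st[i,4].item(),ce[i].round().tolist()) for i in range(1,N) if 30<st[i,4]<3000])
E
```

```text
15.475 [ 0.41210883 -0.00663408  0.33335019] 0.027590982899819514 39.99924659729004 [-0.58944385  0.01058509 -3.14213865] [-0.26072975  0.06183953 -0.04504665]
[(0, [193, 213, 208]), (6, [196, 214, 212]), (12, [193, 213, 210]), (18, [195, 213, 211]), (24, [197, 215, 214]), (30, [197, 215, 214]), (36, [196, 214, 214]), (200, [198, 216, 215]), (205, [196, 214, 214]), (210, [198, 215, 215]), (215, [195, 215, 214]), (220, [195, 215, 214]), (225, [195, 214, 214]), (230, [128, 142, 140]), (235, [112, 122, 121]), (240, [110, 123, 122]), (245, [184, 201, 202]), (250, [29, 58, 91]), (255, [30, 61, 93]), (260, [26, 59, 91]), (265, [30, 61, 93]), (270, [25, 60, 90]), (275, [36, 68, 100])]
[(51, [440.0, 374.0]), (49, [415.0, 380.0])]
```

Request:
arm_command:
  increments:
    - [-10, 5, -8, 0, 10]
    - [-35, 25, -15, 0, 10]
    - [-65, 50, -15, -0.05, 10]
    - [-95, 78, -15, -0.13, 10]
    - [-125, 104, -15, -0.22, 10]
  force: 40

```text
t: 16.25
tcp_pos: [0.4844, -0.1547, 0.3473]
ee_rot: [0.713, 0.702, -0.0, -0.0]
ft_force: [0.0, 0.2, -3.2]
width: 0.0277
grip_force: 40.0
```

Request:
arm_command:
  increments:
    - [0, 0, 0, -0.1, 10]
    - [0, 0, 0, -0.2, 10]
    - [0, 0, 0, -0.3, 10]
    - [0, 0, 0, -0.4, 10]
    - [0, 0, 0, -0.5, 10]

```text
t: 16.88
tcp_pos: [0.4839, -0.1535, 0.3472]
ee_rot: [0.517, 0.856, -0.0, -0.0]
ft_force: [0.3, 0.3, -3.8]
width: 0.0279
grip_force: 40.0
```

Request:
arm_command:
  increments:
    - [0, 0, 0, -0.1, 10]
    - [0, 0, 0, -0.2, 10]
    - [0, 0, 0, -0.3, 10]
    - [0, 0, 0, -0.4, 10]
    - [0, 0, 0, -0.5, 10]

```text
t: 17.5
tcp_pos: [0.484, -0.1534, 0.3473]
ee_rot: [0.289, 0.957, 0.0, -0.0]
ft_force: [0.4, -0.4, -2.6]
width: 0.0275
grip_force: 40.0
```

```bash
python3 - <<'E'
from h import *
from scipy.spatial.transform import Rotation as R
s=ctrl.get_state(); M=R.from_quat(s['ee_rot']).as_matrix(); p=np.array(s['tcp_pos'])
print(p,s['ft_force'],np.degrees(np.arctan2(M[1,1],M[0,1])),(np.array([.520,-.219,.2284])-p)@M*1000)
E
```

```text
[ 0.48395798 -0.15344831  0.34725031] [ 0.3711112  -0.39963584 -2.63090156] 56.42608966349479 [-66.36212687 -34.67847808 118.80622525]
```

Request:
arm_command:
  increments:
    - [-25, -13, 20, -0.05, 10]
    - [-50, -27, 45, -0.1, 10]
    - [-66, -35, 70, -0.1, 10]
    - [-66, -35, 90, -0.1, 10]
    - [-66, -35, 103, -0.1, 10]

```text
t: 18.12
tcp_pos: [0.5191, -0.2193, 0.2431]
ee_rot: [0.242, 0.97, 0.0, -0.001]
ft_force: [0.3, -0.5, -2.9]
width: 0.0279
grip_force: 40.0
```

Request:
arm_command:
  increments:
    - [0, 0, 2, 0, 10]
    - [0, 0, 4, 0, 10]
    - [0, 0, 6, 0, 10]
    - [0, 0, 8, 0, 10]
    - [0, 0, 8, 0, 10]
  force: 12

```text
t: 18.75
tcp_pos: [0.5203, -0.2189, 0.2378]
ee_rot: [0.242, 0.97, -0.0, 0.002]
ft_force: [2.4, -1.8, 3.2]
width: 0.0279
grip_force: 12.0
```

Request:
arm_command:
  increments:
    - [0, 0, 0, 0, 10]
    - [0, 0, 1, 0, 10]
    - [0, 0, 2, 0, 10]
    - [0, 0, 3, 0, 10]
    - [0, 0, 4, 0, 10]
  force: 5

```text
t: 19.38
tcp_pos: [0.5195, -0.2185, 0.2336]
ee_rot: [0.242, 0.97, 0.0, 0.001]
ft_force: [-0.9, -1.2, 5.9]
width: 0.0284
grip_force: 5.0
```

```bash
python3 st.py t9; python3 - <<'E'
from h import *
w=[cv2.imread(f'pics/t9{n}.png') for n in ('wrist','scene','side')]
r=lambda i,s=(400,300):cv2.resize(i,s,interpolation=cv2.INTER_CUBIC)
cv2.imwrite('pics/x9.png',np.vstack([np.hstack([r(w[0]),r(w[1][200:290,260:380])]),np.hstack([r(w[2][200:300,260:393]),r(w[1][300:450,350:550])])]))
E
```

```text
19.375 [ 0.51952058 -0.21851607  0.2335733 ] 0.02837745128008637 5.000825822353363 [-0.91500372 -1.19750846  5.85715953] [-0.16849188 -0.05535925  0.02581002]
```

View pics/x9.png

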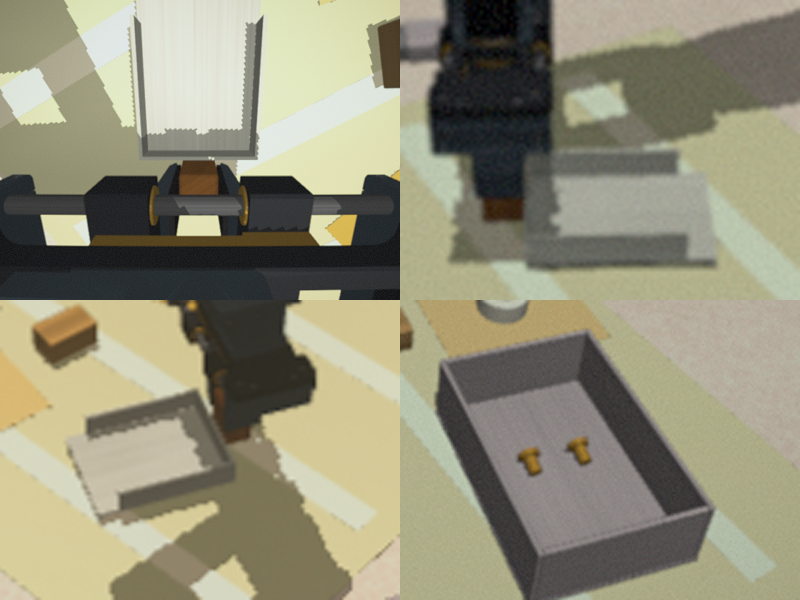

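Request:
arm_command:
  increments:
    - [0, 0, 0, 0, 40]
    - [0, 0, 0, 0, 60]
    - [0, 0, 0, 0, 90]
    - [0, 0, 0, 0, 100]
    - [0, 0, 0, 0, 100]

```text
t: 20.15
tcp_pos: [0.5194, -0.2185, 0.2326]
ee_rot: [0.242, 0.97, 0.0, -0.0]
ft_force: [-0.5, 0.2, 0.2]
width: 0.0738
grip_force: 0.0
```

Request:
arm_command:
  increments:
    - [0, 0, -5, 0, 100]
    - [0, 0, -25, 0, 100]
    - [0, 0, -60, 0, 100]
    - [0, 0, -100, 0, 100]
    - [0, 0, -140, 0, 100]

```text
t: 20.78
tcp_pos: [0.5192, -0.2184, 0.3743]
ee_rot: [0.242, 0.97, 0.0, 0.0]
ft_force: [-0.5, -0.0, 0.2]
width: 0.0913
grip_force: 0.0
```

```bash
python3 - <<'E'
from h import *
ms=ctrl.camera_model('scene')
s=ctrl.get_state(); print(s['t'],s['ft_force'],s['width'])
for n in ('scene','side'):
    im,m=cap(n,'e'+n+'.png'); h=cv2.cvtColor(im,cv2.COLOR_RGB2HSV)
    k=cv2.inRange(h,(0,120,30),(14,255,255)); N,_,st,ce=cv2.connectedComponentsWithStats(k)
    for i in range(1,N):
        if 80<st[i,4]<900:
            P=plane(m,[ce[i]],.045)[0]
            if abs(P[0]-.52)<.08 and abs(P[1]+.22)<.08: print(n,st[i].tolist(),P.round(3))
E
```

```text
20.775 [-0.47441762 -0.03273994  0.15939047] 0.09125028770295905
scene [285, 243, 12, 23, 164] [ 0.52  -0.215  0.045]
```

```bash
python3 -c "
from cell import ctrl
print(ctrl.hand_in())"
```

```text
the job is handed in; nothing more can be done
None
```

I handed the job in at about 21 s: both posts show in the tub, and the empty tray stands released on the table near where it started. The hand-in returned no verdict, and the tilt at the rim (about 43°) is my estimate from the wrist camera.

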